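# Fill the gaps on the serving board

### The job

The oak board is nearly ready to be carried to the table: add the pepper mill and the slim white carton to the things on it. Find a free spot for each and stand it upright there, wholly on the board and clear of everything else. Set both down gently, without dropping them, and do not touch or shift anything that already stands on the board.

Things in the scene. Friction and masses are not known exactly. Their poses are not given: they have to be found in the camera images.
- board: flat oak serving board, 235 mm along its x, 340 mm along its y; its top, on which things stand, is 18 mm above the worktop; it does not move. Origin: centre of its underside. A wall cupboard hangs over the back of the worktop, its underside 0.68 m above the worktop and its front about 0.58 m ahead of the robot, so carry things low
- mill_mid (a point): centre of the dark wooden pepper mill, half-way up (80 mm above its foot); loose, upright, about 0.18 kg, round, 160 mm high; widest diameter 58 mm at the foot; the round head from 116 to 149 mm above the foot is 50 mm in diameter and does not turn, with a small metal knob on top; axis = z
- carton_mid (a point): centre of the slim upright white food carton, half-way up (69 mm above its base); loose, rigid, about 0.16 kg, 49 mm along its x (the thin way), 89 mm along its y, 138 mm high along its z
- carton_corner0 (a point): corner of the base of the white carton, at its +x +y (24.5 mm along its x and 44.5 mm along its y from its middle)
- carton_corner1 (a point): corner of the base of the white carton, at its +x -y (24.5 mm along its x and 44.5 mm along its y from its middle)
- carton_corner2 (a point): corner of the base of the white carton, at its -x -y (24.5 mm along its x and 44.5 mm along its y from its middle)
- carton_corner3 (a point): corner of the base of the white carton, at its -x +y (24.5 mm along its x and 44.5 mm along its y from its middle)
- salt_cellar: turned dark wood salt cellar with lid, round, 91 mm diameter, 66 mm high; loose, stands upright on the board. Origin: centre of its underside
- yellow_lid_jar: squat glass jar with a mustard-yellow screw lid, round, 73 mm diameter, 91 mm high; loose, stands upright on the board. Origin: centre of its underside
- tin: short closed food tin, round, 76 mm diameter, 58 mm high; loose, stands upright on the board. Origin: centre of its underside
- cup: small blue-green espresso cup, 50 mm high; with its handle it measures 63 mm along its x and 86 mm along its y, origin at the centre of that rectangle, handle towards its -y, so all of it lies within 47 mm of its origin, on its underside; loose, stands upright on the board
- mill: the whole pepper mill (see mill_mid). Origin: centre of its foot
- carton: the whole white carton (see carton_mid). Origin: centre of its base
There are look-alikes about, which are no part of the job. Leave any pink look-alike of the carton alone.

How it is judged:
At the end, for the whole second after the job is handed in: Mill and carton both stand upright (within 0.08 rad) and still on the board's top, the feet of both within the board's outline (overhang of 5 mm at most), and the four things that were there before stand within 8 mm of where they stood (x of mill_mid in the frame of board between -0.0935 and 0.0935 m and y of mill_mid in the frame of board between -0.146 and 0.146 m and x of carton_corner0 in the frame of board between -0.1225 and 0.1225 m and y of carton_corner0 in the frame of board between -0.175 and 0.175 m and x of carton_corner1 in the frame of board between -0.1225 and 0.1225 m and y of carton_corner1 in the frame of board between -0.175 and 0.175 m and x of carton_corner2 in the frame of board between -0.1225 and 0.1225 m and y of carton_corner2 in the frame of board between -0.175 and 0.175 m and x of carton_corner3 in the frame of board between -0.1225 and 0.1225 m and y of carton_corner3 in the frame of board between -0.175 and 0.175 m and angle between each of mill_mid, carton_mid's own z axis and vertical below 0.08 rad and height (world z) of mill_mid between 0.092 and 0.104 m and linear speed of each of mill, carton below 0.02 m/s and contact force between each of mill, carton and board above 0.2 N and height (world z) of carton_mid between 0.081 and 0.093 m and distance of each of salt_cellar, yellow_lid_jar, tin, cup from where it was at the start of the episode below 0.008 m); the robot touches nothing.
It fails at once if something that already stood on the board is shifted by more than 8 mm (distance of any of salt_cellar, yellow_lid_jar, tin, cup from where it was at the start of the episode above 0.008 m).
It fails at once if something that already stood on the board is touched by the robot, the mill or the carton (more than 0.5 N) (contact force between any of the arm, the fingers, mill, carton and salt_cellar above 0.5 N or contact force between any of the arm, the fingers, mill, carton and yellow_lid_jar above 0.5 N or contact force between any of the arm, the fingers, mill, carton and tin above 0.5 N or contact force between any of the arm, the fingers, mill, carton and cup above 0.5 N).
It fails at once if mill and carton bump into each other (more than 0.5 N) (contact force between mill and carton above 0.5 N).
It fails at once if the mill or the carton is dropped, thrown or knocked over (moves faster than 0.6 m/s while not held) ((linear speed of mill above 0.6 m/s and contact force between the fingers and mill below 0.05 N) or (linear speed of carton above 0.6 m/s and contact force between the fingers and carton below 0.05 N)).
It also fails if it takes over 56 s, if anything falls off the work surface, if the arm or the gripper's body presses on something with over 40 N, if the wrist force passes 120 N, or if a joint passes its speed limit or range.

### The arm

A 6-joint arm with a two-finger parallel gripper is mounted at the origin on a cart in front of the work surface, level with it; the furniture and walls round the work are solid. World frame = base frame: x ahead of the robot, y to its left, z up, the work surface at z = 0. Lengths are in m, angles in rad, forces in N, time in s.
With the tool pointing down it reaches from about 0.25 to 0.85 m from the base axis. Payload 12.5 kg.
Tool frame: the origin (TCP) lies between the finger pads; the fingertips stand 11 mm ahead of it and the grasp point (between the pads) lies 8 mm behind it; z points along the fingers, y is the line along which they close (so a half turn about z gives the same grasp; the last joint's range is limited). The gripper opens to 93 mm and grips with 3 to 60 N. Pads are 15 mm wide; open, the fingers measure 128 mm over their backs; the gripper's body (75 mm by 188 mm) begins 65 mm behind the grasp point.
Start: joints at [-1.3, 0.351, 1.652, -0, 1.139, -0.085], TCP at [0.192, -0.516, 0.23] pointing down, gripper open.
Joint ranges: [-2.75, 2.75], [-0.79, 2.1], [0.01, 2.65], [-1.57, 4.71], [0.07, 3.14], [-2.87, 2.87]. Speed limits (rad/s): [2.22, 2.22, 2.79, 3.14, 3.14, 3.14].

### API

Orientations are given as a unit quaternion [w, x, y, z].
In Python, from workcell import env gives the robot as it stands.
- The arm moves only by the shell command python3 -m handwheel 'ROWS'. ROWS is JSON, a list that holds one entry, the list of rows, each a list of 7 numbers: the opening, from 0 (shut) to 1 (fully open), then the shift along the tool's x, y, z each as a share of 1000 mm, from -1 to 1, then the turn, a rotation vector about the tool's x, y, z each as a share of 45 degrees, from -1 to 1. A call has 1 to 12 rows; each row is the pose to reach, as a shift and turn from the pose commanded when the call began, along the tool's axes at that moment; what a row does not reach only later rows make up. A row lasts 1/12 s, in which the tool goes at most 41.7 mm and 7.16 degrees, less where a joint would pass 70% of its speed; a pose out of reach is approached as far as the arm can. A call with a number of a shift or a turn outside -1 to 1 is refused whole. A call with a gripper value outside its range is refused whole. The fingers move at their own pace and stop on an object; the grip force is fixed at half the most. Time passes only in rows, so rows that repeat a pose let the fingers close. It gives the time, the measured TCP pose, the force, the opening and the grip force at its end, in the units of the state.
- env.state(): the state, without advancing time (a new reading comes with each control period).
- env.grab_frame(name): name is "scene" or "top" or "wrist"; returns the picture (400x640x3 uint8, red, green, blue); there is no depth.
- env.camera_info(name): a dict with "mtx" (3x3 intrinsics, pixels), "R" (3x3) and "t" (3): a world point X has camera coordinates R X + t. Camera axes: x right, y down, z forward; pixel columns grow to the right and rows downward; lengths in m; the calibration is good to about 2 mm. The wrist camera is an equidistant fisheye: a pixel r from the principal point sees the ray r / f radians off the axis. A picture is of the moment at which its call begins: read the wrist's pose just before it. camera_info takes no time and is no camera call; for the wrist camera it gives the pose at the moment of the call.
- env.hand_in(): hands the job in; it is judged then, once.
Trained networks look in the newest picture that a camera, given by its name, has taken for a name from the list of things; names that differ only in an ending like _2 or _b are one class to them, and where a whole thing is asked for, a point or a joint stands for the part that bears it (a point fixed in the world has none). Each returns a list of dicts, best first, with "conf" (0 to 1); they miss things now and then, are a little off and sometimes report something else, mostly with a low value. They report only what shows in the picture. A call takes as long as a camera call. They do not tell look-alikes from the thing itself.
- env.recognise(camera, query): "position" ([x, y, z] in m, in world coordinates, good to about 4 mm: the middle of the surface that is visible of it).
- env.outline_of(camera, query): "pixels" (400x640 bool, what is visible of it).
The state is a dict: "time": time; "joint_positions": joint angles; "dq": joint speeds; "joint_efforts": joint torques, N m; "tool_pos": TCP position; "ee_rot": TCP orientation; "ft_force": force on the tool from outside, world axes, zero at the start; "moment": the same for the moment, N m; "finger_gap": finger opening in m; "grip_force": force on a finger pad.
Only numpy, scipy, OpenCV 4.12 (cv2) and the standard library are available. Lean on these libraries where they do the work, as an engineer would, in place of code of your own. Each camera call takes 0.05 s, during which the arm holds its last target. There are 200 camera calls.

## Working session

There is one attempt and no reset: what is moved stays moved. The work goes in short steps, Python scripts to look and compute and a shell command to move; the robot and the scene stay as the last step left them, time stands still between calls to the robot, and variables do not carry over. Pictures are saved under pics/ and viewed, at most 12 in all, crops included, and the job is handed in when it is done.

```bash
mkdir -p pics; ls; cat > h.py <<'E'
import numpy as np, cv2
from workcell import env
def info(c):
    i=env.camera_info(c); return np.array(i["mtx"]),np.array(i["R"]),np.array(i["t"])
def proj(c,X):
    K,R,t=info(c); p=(R@np.atleast_2d(X).T).T+t; q=(K@p.T).T; return q[:,:2]/q[:,2:]
def onplane(c,px,z):
    K,R,t=info(c); px=np.atleast_2d(px).astype(float)
    d=(R.T@np.linalg.inv(K)@np.c_[px,np.ones(len(px))].T).T; C=-R.T@t
    return C+d*((z-C[2])/d[:,2])[:,None]
def grab(c,f=None):
    im=env.grab_frame(c)
    if f: cv2.imwrite("pics/"+f,im[...,::-1])
    return im
E
python3 - <<'E'
from h import *
a=grab("scene","s0.png");b=grab("top","t0.png")
for c in ("scene","top"):
    K,R,t=info(c);print(c,K.round(1).tolist(),(-R.T@t).round(3),R[2].round(2))
    for q in ["board","mill","carton","salt_cellar","yellow_lid_jar","tin","cup"]:
        print(q,[(np.round(d["position"],3).tolist(),round(d["conf"],2),proj(c,d["position"]).round()[0].tolist()) for d in env.recognise(c,q)])
print({k:np.round(v,3).tolist() for k,v in env.state().items()})
E
```

```text
pics
scene [[432.3, 0.0, 320.3], [0.0, 432.3, 196.7], [0.0, 0.0, 1.0]] [-0.263  0.657  0.668] [ 0.64 -0.58 -0.5 ]
board [([0.476, 0.073, 0.019], 0.94, [298.0, 231.0])]
mill [([0.508, 0.254, 0.08], 0.75, [229.0, 231.0])]
carton [([0.334, -0.402, 0.133], 0.4, [455.0, 160.0])]
salt_cellar [([0.554, -0.06, 0.075], 0.93, [317.0, 186.0])]
yellow_lid_jar [([0.455, 0.098, 0.08], 0.93, [295.0, 218.0]), ([0.588, 0.061, 0.056], 0.23, [276.0, 201.0])]
tin [([0.554, -0.06, 0.073], 0.67, [317.0, 186.0]), ([0.449, -0.044, 0.063], 0.56, [338.0, 206.0])]
cup [([0.586, 0.063, 0.054], 0.85, [276.0, 202.0])]
top [[492.4, 0.0, 320.2], [0.0, 492.4, 195.6], [0.0, 0.0, 1.0]] [ 0.337 -0.002  1.611] [ 0.1  -0.02 -0.99]
board [([0.525, -0.006, 0.019], 0.77, [311.0, 186.0])]
mill [([0.522, 0.24, 0.135], 0.56, [229.0, 180.0]), ([0.47, 0.083, 0.11], 0.52, [281.0, 199.0])]
carton [([0.37, -0.389, 0.135], 0.61, [437.0, 237.0]), ([0.451, -0.266, 0.136], 0.6, [396.0, 208.0])]
salt_cellar [([0.568, -0.08, 0.075], 0.89, [334.0, 171.0])]
yellow_lid_jar [([0.471, 0.078, 0.11], 0.73, [283.0, 199.0])]
tin [([0.461, -0.053, 0.074], 0.75, [325.0, 205.0])]
cup [([0.6, 0.055, 0.041], 0.56, [292.0, 161.0])]
{'time': 0.8, 'joint_positions': [-1.3, 0.351, 1.652, 0.0, 1.139, -0.085], 'dq': [0.001, -0.0, -0.0, -0.0, 0.001, 0.001], 'joint_efforts': [0.002, -49.721, -28.547, 0.07, 0.022, -0.0], 'tool_pos': [0.192, -0.516, 0.23], 'ee_rot': [0.0, 0.984, 0.177, 0.0], 'ft_force': [-0.318, 0.285, 0.482], 'moment': [0.008, -0.027, 0.014], 'grip_force': 0.0, 'finger_gap': 0.093}
```

```bash
python3 - <<'E'
import cv2
a=cv2.imread("pics/s0.png");b=cv2.imread("pics/t0.png")
cv2.imwrite("pics/t0c.png",cv2.resize(b[110:290,190:480],None,fx=2.75,fy=2.75,interpolation=cv2.INTER_CUBIC))
E
```

```text
(no output)
```

View pics/s0.png

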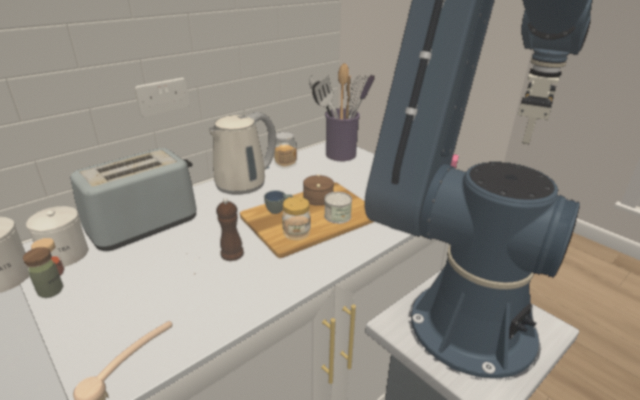

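View pics/t0c.png

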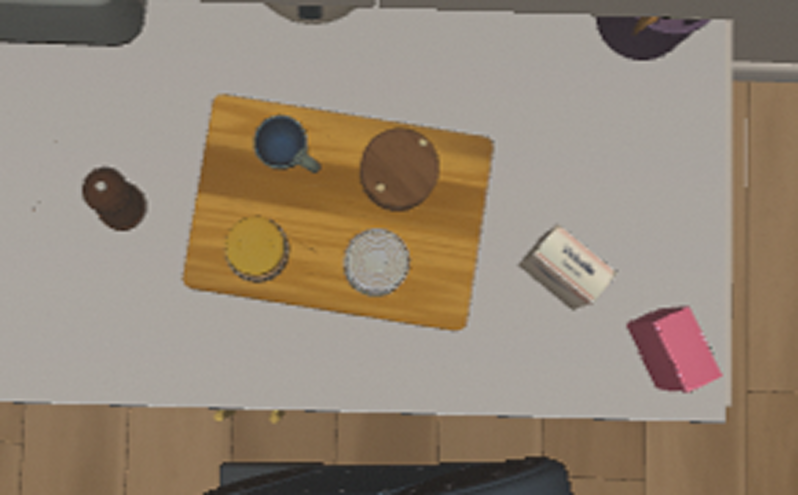

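White carton at top-image px ≈ (397,206); pink look-alike at ≈ (436,237), so it is the former that is meant. The mill is the dark one at (232,183). The board holds cup (292,161), salt (334,171), jar (284,199) and tin (326,205). Next I fit silhouettes to measure.

```bash
cat >> h.py <<'E'
from scipy.optimize import minimize
def projw(I,X,fish):
    K,R,t=I; p=(R@np.atleast_2d(X).T).T+t
    if not fish: q=(K@p.T).T; return q[:,:2]/q[:,2:]
    r=np.hypot(p[:,0],p[:,1])+1e-12; th=np.arctan2(r,p[:,2])
    return np.c_[K[0,2]+K[0,0]*th*p[:,0]/r, K[1,2]+K[1,1]*th*p[:,1]/r]
A=np.linspace(0,2*np.pi,40,endpoint=False)
def cyl(d,z0,z1,c=(0,0)):
    p=np.c_[d/2*np.cos(A)+c[0],d/2*np.sin(A)+c[1]]
    return np.r_[np.c_[p,0*A+z0],np.c_[p,0*A+z1]]
def box(a,b,z0,z1,c=(0,0)):
    e=np.linspace(-.5,.5,15); p=np.r_[np.c_[e*a,0*e-b/2],np.c_[e*a,0*e+b/2],np.c_[0*e-a/2,e*b],np.c_[0*e+a/2,e*b]]+c
    return np.r_[np.c_[p,0*p[:,:1]+z0],np.c_[p,0*p[:,:1]+z1]]
M={"salt_cellar":[cyl(.091,0,.060)],"yellow_lid_jar":[cyl(.073,0,.091)],"tin":[cyl(.076,0,.058)],
 "cup":[cyl(.063,.02,.05,(0,.0115)),box(.010,.04,.015,.042,(0,-.023))],
 "mill":[cyl(.058,0,.02),cyl(.04,0,.116),cyl(.05,.12,.145),cyl(.015,.145,.16)],"carton":[box(.049,.089,0,.138)],"board":[box(.235,.340,0,.018)]}
def render(I,parts,v,z,fish,S=4):
    im=np.zeros((400*S,640*S),np.uint8);c,s=np.cos(v[2]),np.sin(v[2]);Rz=np.array([[c,-s,0],[s,c,0],[0,0,1]])
    for P in parts:
        q=projw(I,P@Rz.T+[v[0],v[1],z],fish); h=cv2.convexHull(((q+.5)*S*16-8).astype(np.int32))
        cv2.fillConvexPoly(im,h,255,shift=4)
    return cv2.resize(im,(640,400),interpolation=cv2.INTER_AREA)/255.
def fit(cam,name,mask,v0,z,yaw=False,I=None):
    I=I or info(cam);m=mask.astype(float);f=cam=="wrist"
    g=lambda v:np.abs(render(I,M[name],v if yaw else [v[0],v[1],v0[2]],z,f)-m).sum()
    n=3 if yaw else 2; best=None
    for k in range(3 if yaw and best is None else 1):
        st=np.array(v0[:n],float); 
        if yaw: st[2]+=[0,.35,-.35][k]
        sim=np.r_[[st],st+np.diag([.01,.01,.15][:n])]
        r=minimize(g,st,method="Nelder-Mead",options=dict(initial_simplex=sim,xatol=2e-4,fatol=.3,maxfev=150))
        if best is None or r.fun<best.fun: best=r
    return best.x,best.fun/m.sum()
def hull(m):
    m=m.astype(np.uint8);p=cv2.findNonZero(m);return cv2.fillConvexPoly(np.zeros_like(m),cv2.convexHull(p),1)>0
def near(cam,name,xy):
    K=info(cam);c=[d for d in env.outline_of(cam,name)]
    best=None
    for d in c:
        m=np.array(d["pixels"]); 
        if m.sum()<20: continue
        ys,xs=np.nonzero(m);q=projw(K,[xy[0],xy[1],.06],cam=="wrist")[0];e=np.hypot(xs.mean()-q[0],ys.mean()-q[1])
        if best is None or e<best[0]: best=(e,m,d["conf"])
    return best
E
cat > m1.py <<'E'
from h import *
import time
G={"board":(.51,0,0),"mill":(.52,.25,0),"carton":(.45,-.26,-.6),"salt_cellar":(.57,-.08,0),"yellow_lid_jar":(.47,.078,0),"tin":(.46,-.05,0),"cup":(.6,.05,.5)}
grab("top")
for n,v in G.items():
    b=near("top",n,v)
    if b is None: print(n,"none");continue
    m=hull(b[1]) if n in("board","carton") else b[1]
    x,e=fit("top",n,m,v,0 if n in("board","mill","carton") else .018,n in("board","carton","cup"))
    print(n,x.round(4).tolist(),"err",round(e,3),"conf",round(b[2],2),"d",round(b[0],1),m.sum())
E
time python3 m1.py
```

```text
board [0.5236, -0.0147, -0.1299] err 0.023 conf 0.55 d 4.2 7587
mill [0.524, 0.2417] err 0.133 conf 0.55 d 2.4 352
carton [0.4616, -0.2726, -0.7687] err 0.214 conf 0.87 d 6.5 589
salt_cellar [0.5711, -0.0819] err 0.05 conf 0.73 d 0.5 706
yellow_lid_jar [0.4672, 0.076] err 0.165 conf 0.6 d 0.1 427
tin [0.4618, -0.0589] err 0.043 conf 0.81 d 2.8 487
cup [0.6052, 0.0493, 0.904] err 0.245 conf 0.53 d 1.9 343
real	0m2.525s
user	0m3.509s
sys	0m0.732s
```

```bash
cat >> h.py <<'E'
from scipy.spatial.transform import Rotation as Ro
def go(p,yang):
    """shift (tool axes, m) and turn about tool z (share of 45deg) to TCP p with tool y at angle yang (deg, mod 180)"""
    s=env.state();w,x,y,z=s["ee_rot"];R=Ro.from_quat([x,y,z,w]).as_matrix()
    c=np.degrees(np.arctan2(R[1,1],R[0,1]));d=(yang-c+90)%180-90
    yd=np.radians(c+d);Y=[np.cos(yd),np.sin(yd),0];Z=[0,0,-1];T=np.c_[np.cross(Y,Z),Y,Z]
    rv=Ro.from_matrix(R.T@T).as_rotvec(degrees=True)/45
    print("t",round(s["time"],2),"tcp",np.round(s["tool_pos"],4),"yang",round(c,1),"gap",round(float(s["finger_gap"]),4),"grip",round(float(s["grip_force"]),1),"tilt",round(np.degrees(np.arccos(-R[2,2])),2))
    print("shift",(R.T@(np.array(p)-s["tool_pos"])).round(4),"turn",rv.round(4))
E
python3 - <<'E'
from h import *
go([.42,-.27,.36],-44)
K,R,t=info("wrist");print(K.round(1).tolist(),(-R.T@t).round(3),R.round(2).tolist())
E
```

```text
t 1.2 tcp [ 0.1916 -0.5155  0.2297] yang -69.6 gap 0.0935 grip 0.0 tilt 0.0
shift [ 0.2996 -0.1506 -0.1304] turn [ 1.000e-04  0.000e+00 -5.692e-01]
[[309.7, 0.0, 315.8], [0.0, 309.7, 200.6], [0.0, 0.0, 1.0]] [ 0.255 -0.493  0.384] [[0.35, -0.94, 0.0], [-0.91, -0.34, 0.25], [-0.23, -0.09, -0.97]]
```

```bash
python3 -m handwheel '[[[1,0.3,-0.15,-0.13,0,0,-0.57],[1,0.3,-0.15,-0.13,0,0,-0.57],[1,0.3,-0.15,-0.13,0,0,-0.57],[1,0.3,-0.15,-0.13,0,0,-0.57],[1,0.3,-0.15,-0.13,0,0,-0.57],[1,0.3,-0.15,-0.13,0,0,-0.57],[1,0.3,-0.15,-0.13,0,0,-0.57],[1,0.3,-0.15,-0.13,0,0,-0.57],[1,0.3,-0.15,-0.13,0,0,-0.57],[1,0.3,-0.15,-0.13,0,0,-0.57],[1,0.3,-0.15,-0.13,0,0,-0.57]]]'
cat > m2.py <<'E'
from h import *
import sys
G={"board":(.5236,-.0147,-.13),"mill":(.524,.242,0),"carton":(.4616,-.2726,-.77),"salt_cellar":(.571,-.082,0),"yellow_lid_jar":(.467,.076,0),"tin":(.462,-.059,0),"cup":(.605,.049,.9)}
I=info("wrist");im=grab("wrist",sys.argv[1]).copy()
for n in sys.argv[2:]:
    v=G[n];b=near("wrist",n,v)
    if b is None: print(n,"none");continue
    m=hull(b[1]) if n in("board","carton") else b[1]
    z=0 if n in("board","mill","carton") else .018
    x,e=fit("wrist",n,m,v,z,n in("board","carton","cup"),I)
    w=list(x) if len(x)>2 else [*x,0]
    print(n,x.round(4).tolist(),"err",round(e,3),"conf",round(b[2],2),"d",round(b[0],1),m.sum())
    r=(render(I,M[n],w,z,True)>.5).astype(np.uint8)
    for mm,c in ((r,(255,0,0)),(m.astype(np.uint8),(0,255,0))): cv2.drawContours(im,cv2.findContours(mm,0,1)[0],-1,c,1)
cv2.imwrite("pics/"+sys.argv[1],cv2.resize(im[...,::-1],(800,500)))
E
python3 m2.py w1.png carton board salt_cellar tin
```

```text
time: 2.12
tool_pos: [0.4212, -0.2697, 0.3599]
ee_rot: [0.0, 0.92, 0.392, 0.0]
ft_force: [-0.2, 0.4, -0.2]
finger_gap: 0.0929
grip_force: 0.0
carton [0.4605, -0.2727, -0.6634] err 0.091 conf 0.79 d 6.9 2673
board [0.5244, -0.0138, -0.1272] err 0.007 conf 0.89 d 60.0 17090
salt_cellar [0.5721, -0.0809] err 0.022 conf 0.84 d 9.5 2390
tin [0.4626, -0.0591] err 0.041 conf 0.55 d 2.4 2302
```

View pics/w1.png

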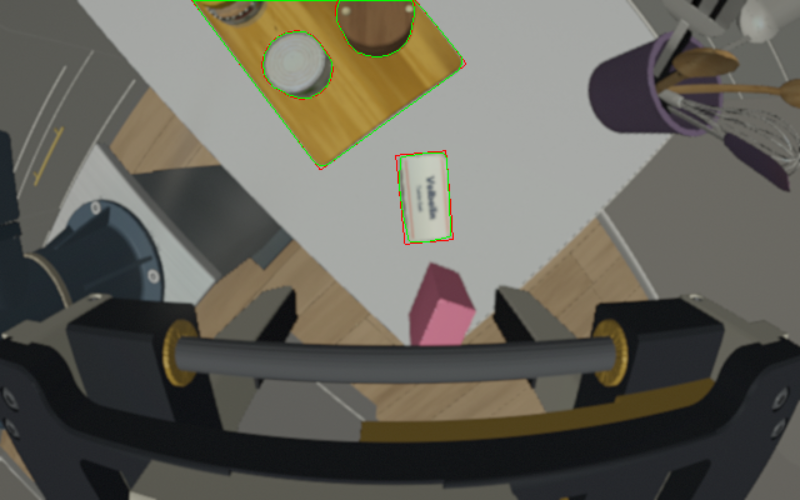

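White "Valbella"-type carton at view px (425,197), pink one at (440,305); white it is. Wrist and top fits agree within 1.5 mm (hence the height as well); board, salt and tin too.

```bash
python3 - <<'E'
from h import *
go([.4605,-.2727,.107],-38)
E
```

```text
t 2.37 tcp [ 0.4199 -0.2711  0.3592] yang -44.0 gap 0.0928 grip 0.0 tilt 0.05
shift [0.0272 0.0305 0.2521] turn [-0.0011  0.0002 -0.1344]
```

```bash
python3 -m handwheel '[[[1,0.027,0.03,0.05,0,0,-0.134],[1,0.027,0.03,0.1,0,0,-0.134],[1,0.027,0.03,0.1,0,0,-0.134],[1,0.027,0.03,0.1,0,0,-0.134]]]'; python3 m2.py w2.png carton board salt_cellar tin; python3 -c "
from h import *
go([.4605,-.2727,.107],-38)"
```

```text
time: 2.7
tool_pos: [0.4591, -0.271, 0.2541]
ee_rot: [-0.004, 0.899, 0.439, -0.002]
ft_force: [0.7, -0.4, 0.0]
finger_gap: 0.0924
grip_force: 0.0
carton [0.4653, -0.2734, -0.6754] err 0.206 conf 0.73 d 12.6 4647
board [0.525, -0.0131, -0.1276] err 0.009 conf 0.62 d 86.2 21689
salt_cellar [0.5717, -0.0815] err 0.015 conf 0.94 d 18.4 2636
tin [0.4623, -0.0587] err 0.053 conf 0.8 d 4.8 3696
t 2.95 tcp [ 0.4612 -0.2726  0.2618] yang -38.0 gap 0.0929 grip 0.0 tilt 0.19
shift [-0.0005 -0.001   0.1548] turn [ 0.0042 -0.0001  0.0007]
```

View pics/w2.png

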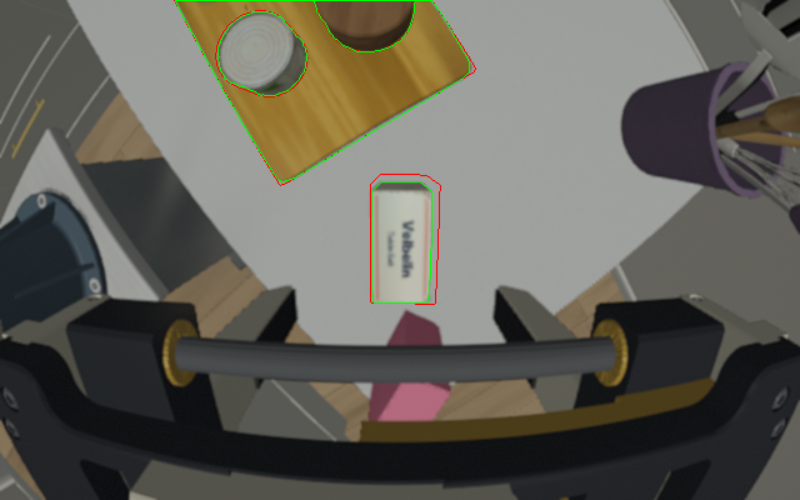

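```bash
cat > m3.py <<'E'
from h import *
I=info("wrist");im=grab("wrist");b=near("wrist","carton",(.4605,-.2727));m=hull(b[1])
for nm,mm in (("net",m),):
    def g(v): return np.abs(render(I,[box(.049,.089,0,v[3])],v,0,True)-mm).sum()
    for h0 in (.138,.11):
        st=np.array([.4605,-.2727,-.66,h0]);r=minimize(g,st,method="Nelder-Mead",options=dict(initial_simplex=np.r_[[st],st+np.diag([.01,.01,.15,.02])],xatol=2e-4,fatol=.2,maxfev=400))
        print(r.x.round(4),r.fun/mm.sum())
x=r.x;out=im.copy()
for q,c in ((mm.astype(np.uint8),(0,255,0)),((render(I,[box(.049,.089,0,.138)],[.4605,-.2727,-.663],0,True)>.5).astype(np.uint8),(255,0,0))): cv2.drawContours(out,cv2.findContours(q,0,1)[0],-1,c,1)
cv2.imwrite("pics/w3.png",cv2.resize(np.hstack([im[120:260,260:380],out[120:260,260:380]])[...,::-1],None,fx=3.3,fy=3.3,interpolation=cv2.INTER_CUBIC))
E
python3 m3.py
```

```text
[ 0.4575 -0.2793 -0.676   0.1098] 0.027417112299465238
[ 0.4576 -0.2792 -0.6749  0.1102] 0.026856506238859178
```

View pics/w3.png

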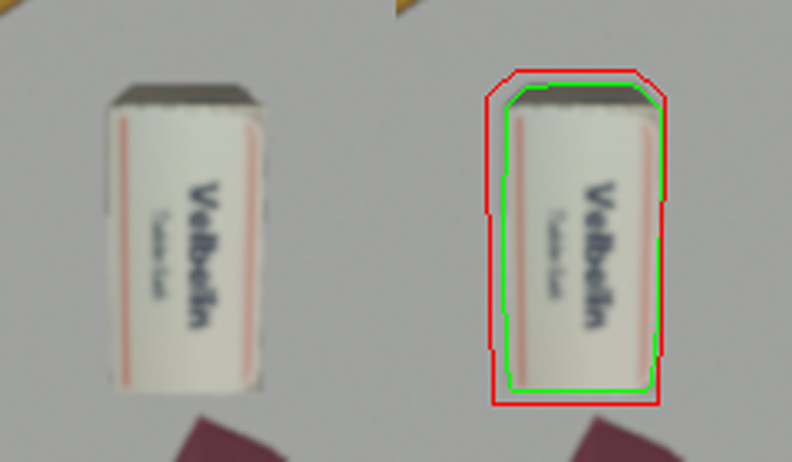

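The white carton's top (view px 255–380 × 105–390 of the crop) seems about 10 % smaller than the model predicts; I'll check its height from a sideways-shifted wrist view.

```bash
python3 -m handwheel '[[[1,0.15,0,0,0,0,0],[1,0.15,0,0,0,0,0],[1,0.15,0,0,0,0,0],[1,0.15,0,0,0,0,0],[1,0.15,0,0,0,0,0],[1,0.15,0,0,0,0,0]]]'; python3 - <<'E'
from h import *
I=info("wrist");im=grab("wrist");b=near("wrist","carton",(.4605,-.2727));m=hull(b[1]);print(b[2])
def run(I,mm,dims,free):
    def g(v): return np.abs(render(I,[box(*dims,0,v[3] if free else .138)],v,0,True)-mm).sum()
    st=np.array([.4605,-.2757,-.66,.125][:4 if free else 3]);n=len(st)
    r=minimize(g,st,method="Nelder-Mead",options=dict(initial_simplex=np.r_[[st],st+np.diag([.01,.01,.15,.02][:n])],xatol=2e-4,fatol=.2,maxfev=400))
    return r.x.round(4),round(r.fun/mm.sum(),3)
for dims in ((.049,.089),(.046,.084),(.044,.081)):
    for fr in (1,0): print(dims,*run(I,m,dims,fr))
cv2.imwrite("pics/w4.png",im[...,::-1]); ys,xs=np.nonzero(m);print(xs.min(),xs.max(),ys.min(),ys.max())
y0=max(ys.min()-30,0);x0=max(xs.min()-40,0)
o=im.copy();cv2.drawContours(o,cv2.findContours(m.astype(np.uint8),0,1)[0],-1,(0,255,0),1)
cv2.imwrite("pics/w4c.png",cv2.resize(o[y0:ys.max()+30,x0:xs.max()+40,::-1],None,fx=3.5,fy=3.5));print(x0,y0)
E
```

```text
time: 3.55
tool_pos: [0.5536, -0.1527, 0.2604]
ee_rot: [0.0, 0.898, 0.44, 0.0]
ft_force: [0.3, -0.7, 0.2]
finger_gap: 0.093
grip_force: 0.0
0.57
(0.049, 0.089) [ 0.4578 -0.2784 -0.6689  0.0864] 0.063
(0.049, 0.089) [ 0.4592 -0.2792 -0.6472] 0.465
(0.046, 0.084) [ 0.4593 -0.2763 -0.6692  0.0925] 0.055
(0.046, 0.084) [ 0.4595 -0.2761 -0.6699] 0.343
(0.044, 0.081) [ 0.4601 -0.2743 -0.6873  0.0969] 0.073
(0.044, 0.081) [ 0.4616 -0.2732 -0.6719] 0.281
296 336 251 336
256 221
```

View pics/w4c.png

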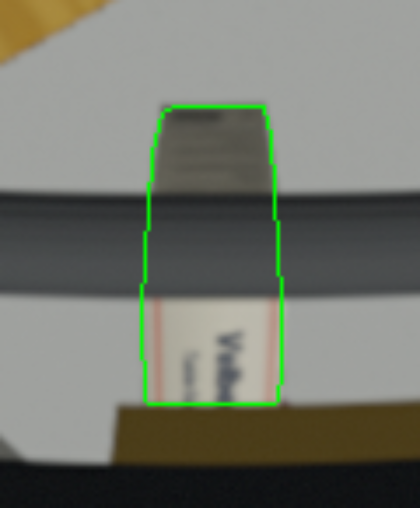

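```bash
python3 - <<'E'
from h import *
I=info("wrist");im=cv2.imread("pics/w4.png")
for X in ((.4595,-.277,-.669),):
  c,s=np.cos(X[2]),np.sin(X[2]);R=np.array([[c,-s],[s,c]])
  for z in (0,.1,.12,.138):
    P=np.array([[.0245,.0445],[-.0245,.0445],[-.0245,0],[.0245,0]])@R.T+X[:2]
    q=projw(I,np.c_[P,[z]*4],True);print(z,((q-[256,221])*3.5).round(1).tolist())
  g=cv2.cvtColor(im,6)
# top crops: earlier top image
b=near("top","carton",(.46,-.275)) if grab("top") is not None else 0
m=hull(b[1])
for h in (.09,.1,.11,.12,.138):
  r=minimize(lambda v:np.abs(render(info("top"),[box(.049,.089,0,h)],[v[0],v[1],-.669],0,False)-m).sum(),[.46,-.275],method="Nelder-Mead",options=dict(initial_simplex=[[.46,-.275],[.47,-.275],[.46,-.265]],xatol=2e-4))
  print(h,r.x.round(4),round(r.fun/m.sum(),3))
E
```

```text
0 [[271.2, 95.9], [152.9, 95.3], [154.2, 189.9], [268.3, 190.4]]
0.1 [[287.7, 213.7], [138.9, 213.1], [141.7, 322.7], [282.9, 323.2]]
0.12 [[292.0, 244.5], [135.3, 243.9], [138.6, 356.5], [286.5, 356.9]]
0.138 [[296.2, 275.0], [131.8, 274.4], [135.5, 389.5], [290.1, 389.9]]
0.09 [ 0.4622 -0.2826] 0.502
0.1 [ 0.4607 -0.2823] 0.523
0.11 [ 0.4604 -0.2805] 0.557
0.12 [ 0.4609 -0.2786] 0.6
0.138 [ 0.4609 -0.274 ] 0.696
```

The box as seen measures about 44×80 mm, smaller than stated in plan all over, which explains the mismatch: base and top both come out 0.89 as wide as expected, consistent with 138 mm height. Centre (.460,-.2745).

```bash
python3 -c "
from h import *
go([.4600,-.2745,.107],-38.2)"
```

```text
t 3.75 tcp [ 0.5526 -0.1545  0.2601] yang -38.0 gap 0.0931 grip 0.0 tilt 0.03
shift [-0.1516  0.0008  0.1531] turn [0.0006 0.     0.0042]
```

```bash
python3 -m handwheel '[[[1,-0.152,0.001,0,0,0,0],[1,-0.152,0.001,0,0,0,0],[1,-0.152,0.001,0,0,0,0],[1,-0.152,0.001,0,0,0,0],[1,-0.152,0.001,0,0,0,0],[1,-0.152,0.001,0.04,0,0,0],[1,-0.152,0.001,0.08,0,0,0],[1,-0.152,0.001,0.11,0,0,0],[1,-0.152,0.001,0.13,0,0,0],[1,-0.152,0.001,0.153,0,0,0],[1,-0.152,0.001,0.153,0,0,0]]]'
python3 -m handwheel '[[[0.5,0,0,0,0,0,0],[0,0,0,0,0,0,0],[0,0,0,0,0,0,0],[0,0,0,0,0,0,0],[0,0,0,0,0,0,0],[0,0,0,0,0,0,0],[0,0,0,0,0,0,0],[0,0,0,0,0,0,0]]]'
```

```text
time: 4.67
tool_pos: [0.4585, -0.2731, 0.1032]
ee_rot: [-0.003, 0.899, 0.438, -0.001]
ft_force: [-0.2, 0.1, -0.5]
finger_gap: 0.0928
grip_force: 0.0
time: 5.33
tool_pos: [0.4606, -0.2741, 0.1069]
ee_rot: [0.0, 0.899, 0.439, 0.0]
ft_force: [-0.7, 0.2, 2.9]
finger_gap: 0.0488
grip_force: 30.0
```

Gripped: gap 48.8 mm matches the thin side. Lift and carry.

```bash
python3 -m handwheel '[[[0,0,0,-0.02,0,0,0],[0,0,0,-0.05,0,0,0],[0,0,0,-0.085,0,0,0],[0,0,0,-0.11,0,0,0],[0,0,0,-0.11,0,0,0],[0,0,0,-0.11,0,0,0]]]'; python3 -c "
from h import *
go([.4775,-.1439,.217],-97.3)"
```

```text
time: 5.83
tool_pos: [0.4607, -0.2742, 0.2174]
ee_rot: [0.001, 0.899, 0.439, 0.0]
ft_force: [-0.5, -0.4, -2.8]
finger_gap: 0.0487
grip_force: 30.0
t 5.83 tcp [ 0.4607 -0.2742  0.2174] yang -37.9 gap 0.0487 grip 30.0 tilt 0.11
shift [ 0.1131 -0.0668  0.0002] turn [ 0.0022 -0.0014  1.3193]
```

```bash
python3 -m handwheel '[[[0,0.02,-0.012,0,0,0,0.14],[0,0.04,-0.024,0,0,0,0.28],[0,0.06,-0.036,0,0,0,0.42],[0,0.08,-0.048,0,0,0,0.56],[0,0.1,-0.06,0,0,0,0.7],[0,0.113,-0.067,0,0,0,0.84],[0,0.113,-0.067,0,0,0,0.9],[0,0.113,-0.067,0,0,0,0.9],[0,0.113,-0.067,0,0,0,0.9]]]'; python3 -c "
from h import *
go([.4775,-.1439,.15],-97.3)"
```

```text
time: 6.58
tool_pos: [0.4765, -0.1435, 0.2153]
ee_rot: [-0.0, 0.995, 0.102, -0.001]
ft_force: [0.3, -1.0, -1.6]
finger_gap: 0.049
grip_force: 30.0
t 6.58 tcp [ 0.4765 -0.1435  0.2153] yang -78.3 gap 0.049 grip 30.0 tilt 0.13
shift [0.001  0.0007 0.0653] turn [-0.0011  0.0027  0.422 ]
```

```bash
python3 -m handwheel '[[[0,0,0,0,0,0,0.14],[0,0,0,0,0,0,0.28],[0,0,0,0,0,0,0.42],[0,0,0,0.02,0,0,0.42],[0,0,0,0.04,0,0,0.42],[0,0,0,0.06,0,0,0.42],[0,0,0,0.066,0,0,0.42],[0,0,0,0.066,0,0,0.42],[0,0,0,0.066,0,0,0.42]]]'; python3 -c "
from h import *
go([.4775,-.1439,.125],-97.3)
im=grab('top');grab('wrist','w5.png')
cv2.imwrite('pics/t1.png',cv2.resize(im[110:290,190:480,::-1],None,fx=2.75,fy=2.75,interpolation=cv2.INTER_CUBIC))"
```

```text
time: 7.33
tool_pos: [0.4772, -0.144, 0.1509]
ee_rot: [-0.0, 0.998, -0.064, -0.0]
ft_force: [-1.0, 0.0, -1.5]
finger_gap: 0.0489
grip_force: 30.0
t 7.33 tcp [ 0.4772 -0.144   0.1509] yang -97.3 gap 0.0489 grip 30.0 tilt 0.02
shift [ 0.0003 -0.0002  0.0259] turn [-0.0001  0.0004 -0.0003]
```

View pics/w5.png

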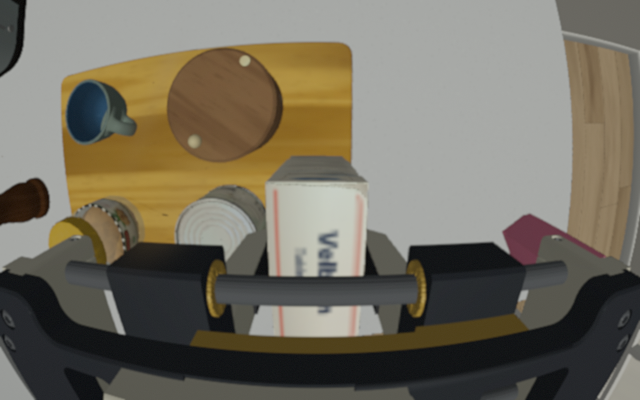

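The carton (px ~317,250) hangs square to the board's right edge, clear of tin and salt. Lowering gently.

```bash
python3 -m handwheel '[[[0,0,0,0.008,0,0,0],[0,0,0,0.014,0,0,0],[0,0,0,0.018,0,0,0],[0,0,0,0.021,0,0,0],[0,0,0,0.023,0,0,0],[0,0,0,0.024,0,0,0],[0,0,0,0.025,0,0,0],[0,0,0,0.026,0,0,0],[0,0,0,0.026,0,0,0],[0,0,0,0.026,0,0,0]]]'
```

```text
time: 8.27
tool_pos: [0.4773, -0.1437, 0.1249]
ee_rot: [0.0, 0.998, -0.064, 0.0]
ft_force: [0.1, -0.1, 0.8]
finger_gap: 0.0488
grip_force: 30.0
```

```bash
python3 -m handwheel '[[[0,0,0,0.0005,0,0,0],[0,0,0,0.001,0,0,0],[0,0,0,0.001,0,0,0]]]'
```

```text
time: 8.52
tool_pos: [0.4774, -0.1438, 0.1249]
ee_rot: [0.0, 0.998, -0.064, 0.0]
ft_force: [-5.5, 2.5, 16.0]
finger_gap: 0.0488
grip_force: 30.0
```

Firm contact; ease back 0.8 mm and release.

```bash
python3 -m handwheel '[[[0,0,0,-0.0008,0,0,0],[0,0,0,-0.0008,0,0,0],[0.6,0,0,-0.0008,0,0,0],[0.75,0,0,-0.0008,0,0,0],[0.85,0,0,-0.0008,0,0,0],[0.85,0,0,-0.0008,0,0,0],[0.85,0,0,-0.0008,0,0,0],[0.85,0,0,-0.0008,0,0,0]]]'; python3 -c "
from h import *
go([.4775,-.1439,.3],-97.3)"
```

```text
time: 9.18
tool_pos: [0.477, -0.1437, 0.1243]
ee_rot: [-0.0, 0.998, -0.064, -0.0]
ft_force: [0.4, 0.3, -0.2]
finger_gap: 0.0786
grip_force: 0.0
t 9.18 tcp [ 0.477  -0.1437  0.1243] yang -97.3 gap 0.0786 grip 0.0 tilt 0.01
shift [ 0.0005  0.0002 -0.1757] turn [-0.0001  0.0002 -0.0008]
```

```bash
python3 -m handwheel '[[[0.85,0,0,-0.03,0,0,0],[0.85,0,0,-0.07,0,0,0],[1,0,0,-0.11,0,0,0],[1,0,0,-0.15,0,0,0],[1,0,0,-0.18,0,0,0],[1,0,0,-0.18,0,0,0]]]'
python3 -m handwheel '[[[1,-0.06,-0.34,-0.04,0,0,0],[1,-0.06,-0.34,-0.04,0,0,0],[1,-0.06,-0.34,-0.04,0,0,0],[1,-0.06,-0.34,-0.04,0,0,0],[1,-0.06,-0.34,-0.04,0,0,0],[1,-0.06,-0.34,-0.04,0,0,0],[1,-0.06,-0.34,-0.04,0,0,0],[1,-0.06,-0.34,-0.04,0,0,0],[1,-0.06,-0.34,-0.04,0,0,0],[1,-0.06,-0.34,-0.04,0,0,0],[1,-0.06,-0.34,-0.04,0,0,0],[1,-0.06,-0.34,-0.04,0,0,0]]]'
python3 m2.py w6.png mill board yellow_lid_jar cup salt_cellar tin
python3 - <<'E'
from h import *
grab("scene");b=near("scene","mill",(.524,.242))
if b:
    x,e=fit("scene","mill",b[1],(.524,.242,0),0);print("scene mill",x.round(4),e,b[0]);ys,xs=np.nonzero(b[1]);print(xs[ys<ys.min()+3].mean(),ys.min(),xs[ys>ys.max()-3].mean(),ys.max(), proj("scene",[[*x,.16],[*x,0]]).round(1).tolist())
grab("top");b=near("top","carton",(.477,-.144));print(b[0],fit("top","carton",hull(b[1]),(.477,-.144,-.128),.018,True))
E
```

```text
time: 9.68
tool_pos: [0.4789, -0.1444, 0.3106]
ee_rot: [0.002, 0.998, -0.064, 0.005]
ft_force: [0.6, -0.5, -0.2]
finger_gap: 0.0925
grip_force: 0.0
time: 10.68
tool_pos: [0.4609, 0.2003, 0.3439]
ee_rot: [0.0, 0.998, -0.064, -0.0]
ft_force: [-0.3, -0.1, -0.8]
finger_gap: 0.0929
grip_force: 0.0
mill [0.5267, 0.2407] err 0.123 conf 0.7 d 4.8 1602
board [1.0271, -0.9889, 1.8601] err 1.0 conf 0.45 d 66.4 1752
yellow_lid_jar [0.474, 0.0827] err 0.108 conf 0.82 d 2.6 2600
cup [0.6051, 0.0445, 0.6901] err 0.221 conf 0.83 d 6.7 1655
salt_cellar [0.5719, -0.0812] err 0.068 conf 0.83 d 3.8 2950
tin [0.4623, -0.0584] err 0.062 conf 0.83 d 3.8 2169
scene mill [0.5265 0.2459] 0.13895314057826522 3.6592178208070862
225.25 199 230.0 260 [[225.2, 198.5], [231.4, 253.7]]
2.322080615441837 (array([ 0.47704403, -0.14560027,  1.41314924]), np.float64(0.07148719953097517))
```

View pics/w6.png

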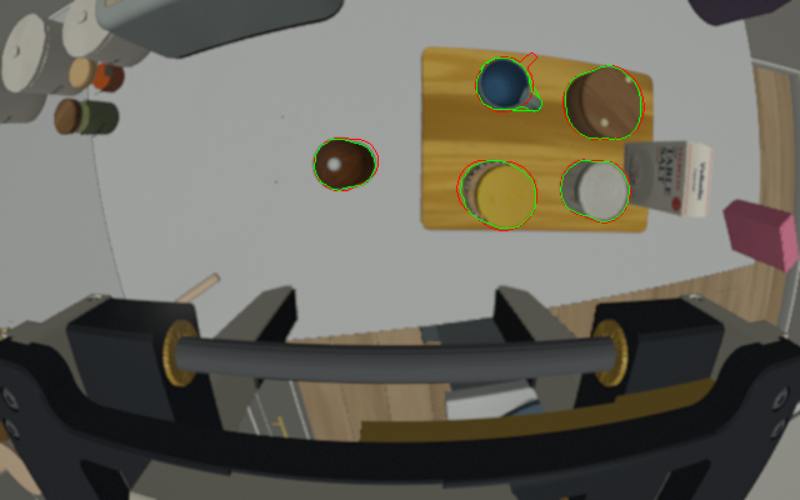

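```bash
python3 - <<'E'
from h import *
im=cv2.imread("pics/w6.png");I=info("wrist");K,R,t=I;C=-R.T@t
p=im[150:178,320:350].astype(int).min(2);ys,xs=np.nonzero(p>p.max()*.7);px=np.array([xs.mean()+320,ys.mean()+150])*.8
d=(px-[K[0,2],K[1,2]])/K[0,0];th=np.hypot(*d);v=np.r_[d/th*np.sin(th),np.cos(th)];w=R.T@v
print(px,[(C+w*(z-C[2])/w[2]).round(4) for z in (.155,.16)])
k=proj("scene",(C+w*(.158-C[2])/w[2]));print(k)
go([.526,.242,.126],-97.3)
E
```

```text
[266.888 131.12 ] [array([0.5277, 0.2458, 0.155 ]), array([0.5277, 0.245 , 0.16  ])]
[[225.20477973 198.92544181]]
t 11.23 tcp [0.461  0.2011 0.3445] yang -97.3 gap 0.0931 grip 0.0 tilt 0.0
shift [ 0.0592 -0.0489  0.2185] turn [-0.     -0.     -0.0009]
```

Two views agree on the knob: scene row/col (225,199) matches the wrist ray at z≈0.158. Mill axis is (.5275,.2453).

```bash
python3 -m handwheel '[[[1,0.06,-0.052,0.02,0,0,0],[1,0.06,-0.052,0.05,0,0,0],[1,0.06,-0.052,0.08,0,0,0],[1,0.06,-0.052,0.11,0,0,0],[1,0.06,-0.052,0.14,0,0,0],[1,0.06,-0.052,0.17,0,0,0],[1,0.06,-0.052,0.19,0,0,0],[1,0.06,-0.052,0.205,0,0,0],[1,0.06,-0.052,0.215,0,0,0],[1,0.06,-0.052,0.2185,0,0,0],[1,0.06,-0.052,0.2185,0,0,0],[1,0.06,-0.052,0.2185,0,0,0]]]'
python3 -m handwheel '[[[0.5,0,0,0,0,0,0],[0,0,0,0,0,0,0],[0,0,0,0,0,0,0],[0,0,0,0,0,0,0],[0,0,0,0,0,0,0],[0,0,0,0,0,0,0],[0,0,0,0,0,0,0],[0,0,0,0,0,0,0]]]'
```

```text
time: 12.23
tool_pos: [0.5276, 0.2453, 0.1268]
ee_rot: [-0.0, 0.998, -0.064, 0.001]
ft_force: [0.6, -0.1, 0.1]
finger_gap: 0.0933
grip_force: 0.0
time: 12.9
tool_pos: [0.5271, 0.2451, 0.126]
ee_rot: [-0.0, 0.998, -0.064, 0.0]
ft_force: [0.3, -0.5, -0.4]
finger_gap: 0.0477
grip_force: 30.0
```

```bash
python3 -m handwheel '[[[0,0,0,-0.02,0,0,0],[0,0,0,-0.045,0,0,0],[0,0,0,-0.075,0,0,0],[0,0,0,-0.105,0,0,0],[0,0,0,-0.125,0,0,0],[0,0,0,-0.13,0,0,0],[0,0,0,-0.13,0,0,0]]]'; python3 -c "
from h import *
go([.5241,.0064,.256],-97.3); I=info('wrist');grab('wrist','w7.png')
grab('scene');b=near('scene','mill',(.527,.245));m=b[1];ys,xs=np.nonzero(m);print(xs[ys<ys.min()+3].mean(),ys.min(),xs[ys>ys.max()-3].mean(),ys.max(),proj('scene',[[.5271,.2451,.29],[.5271,.2451,.13]]))"
```

```text
time: 13.48
tool_pos: [0.5274, 0.2452, 0.2567]
ee_rot: [-0.0, 0.998, -0.064, 0.001]
ft_force: [-0.6, -0.6, -2.0]
finger_gap: 0.0476
grip_force: 30.0
t 13.48 tcp [0.5274 0.2452 0.2567] yang -97.3 gap 0.0476 grip 30.0 tilt 0.11
shift [0.0272 0.2373 0.0005] turn [-0.0011 -0.0021 -0.0007]
219.5 147 225.71875 216 [[219.49189137 146.44779208]
 [226.58845242 209.25611509]]
```

View pics/w7.png

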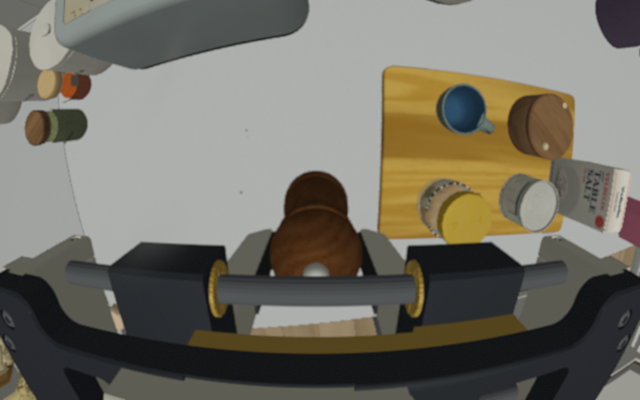

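The mill is held upright (knob px 316,270, foot 316,195), lifted clear. Carrying it over to the middle spot.

```bash
python3 -m handwheel '[[[0,0.003,0.025,0,0,0,0],[0,0.007,0.06,0,0,0,0],[0,0.011,0.095,0,0,0,0],[0,0.015,0.13,0,0,0,0],[0,0.019,0.165,0,0,0,0],[0,0.023,0.2,0,0,0,0],[0,0.026,0.225,0,0,0,0],[0,0.027,0.237,0,0,0,0],[0,0.027,0.237,0,0,0,0],[0,0.027,0.237,0,0,0,0],[0,0.027,0.237,0,0,0,0]]]'; python3 m2.py w8.png cup yellow_lid_jar salt_cellar tin; python3 -c "
from h import *
go([.5241,.0064,.144],-97.3)"
```

```text
time: 14.55
tool_pos: [0.5235, 0.0076, 0.2553]
ee_rot: [-0.0, 0.998, -0.064, -0.001]
ft_force: [-0.6, 1.2, -2.0]
finger_gap: 0.0478
grip_force: 30.0
cup [0.6002, 0.0448, 0.2979] err 0.214 conf 0.8 d 9.6 2616
yellow_lid_jar [0.476, 0.0841] err 1.536 conf 0.72 d 19.2 1790
salt_cellar [0.5715, -0.081] err 0.057 conf 0.87 d 0.8 5209
tin [0.4646, -0.0611] err 0.637 conf 0.64 d 11.4 2304
t 14.8 tcp [0.5237 0.0074 0.2559] yang -97.3 gap 0.0481 grip 30.0 tilt 0.01
shift [0.0006 0.0009 0.1119] turn [-0.0001  0.0002  0.0006]
```

View pics/w8.png

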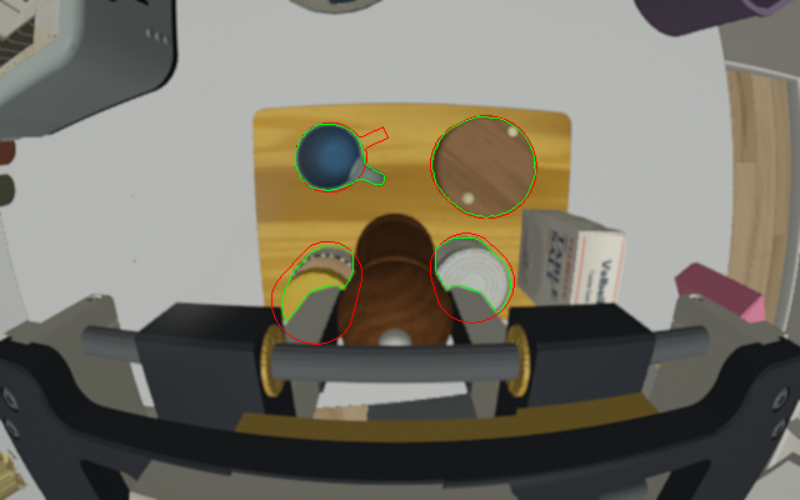

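Handle tip (385,182) is ~15 mm clear of the planned foot; I'll nudge the spot 3 mm toward the robot and lower.

```bash
python3 -m handwheel '[[[0,-0.003,0.001,0.015,0,0,0],[0,-0.003,0.001,0.035,0,0,0],[0,-0.003,0.001,0.055,0,0,0],[0,-0.003,0.001,0.07,0,0,0],[0,-0.003,0.001,0.083,0,0,0],[0,-0.003,0.001,0.092,0,0,0],[0,-0.003,0.001,0.099,0,0,0],[0,-0.003,0.001,0.104,0,0,0],[0,-0.003,0.001,0.107,0,0,0],[0,-0.003,0.001,0.109,0,0,0],[0,-0.003,0.001,0.109,0,0,0],[0,-0.003,0.001,0.109,0,0,0]]]'
python3 -m handwheel '[[[0,0,0,0.001,0,0,0],[0,0,0,0.002,0,0,0],[0,0,0,0.002,0,0,0],[0,0,0,0.002,0,0,0]]]'
```

```text
time: 15.8
tool_pos: [0.5208, 0.006, 0.1473]
ee_rot: [-0.0, 0.998, -0.064, 0.0]
ft_force: [0.1, -0.4, -1.1]
finger_gap: 0.0479
grip_force: 30.0
time: 16.13
tool_pos: [0.5206, 0.006, 0.145]
ee_rot: [-0.0, 0.998, -0.064, 0.0]
ft_force: [-0.8, -0.4, -1.7]
finger_gap: 0.0479
grip_force: 30.0
```

```bash
python3 -m handwheel '[[[0,0,0,0.0005,0,0,0],[0,0,0,0.001,0,0,0],[0,0,0,0.001,0,0,0]]]'
```

```text
time: 16.38
tool_pos: [0.5207, 0.006, 0.144]
ee_rot: [-0.0, 0.998, -0.064, 0.0]
ft_force: [1.0, 0.4, -2.0]
finger_gap: 0.0478
grip_force: 30.0
```

```bash
python3 -m handwheel '[[[0,0,0,0.0005,0,0,0],[0,0,0,0.001,0,0,0],[0,0,0,0.001,0,0,0]]]'
```

```text
time: 16.63
tool_pos: [0.5214, 0.006, 0.1439]
ee_rot: [-0.0, 0.998, -0.064, 0.001]
ft_force: [0.8, 0.9, 6.4]
finger_gap: 0.0476
grip_force: 30.0
```

Contact; release and rise.

```bash
python3 -m handwheel '[[[0,0,0,-0.0004,0,0,0],[0,0,0,-0.0004,0,0,0],[0.6,0,0,-0.0004,0,0,0],[0.75,0,0,-0.0004,0,0,0],[0.85,0,0,-0.0004,0,0,0],[0.85,0,0,-0.0004,0,0,0],[0.85,0,0,-0.0004,0,0,0],[0.85,0,0,-0.0004,0,0,0]]]'
python3 -m handwheel '[[[0.85,0,0,-0.02,0,0,0],[0.85,0,0,-0.05,0,0,0],[0.85,0,0,-0.09,0,0,0],[0.85,0,0,-0.13,0,0,0],[0.85,0,0,-0.17,0,0,0],[0.85,-0.1,0,-0.2,0,0,0],[0.85,-0.1,0,-0.2,0,0,0],[0.85,-0.1,0,-0.2,0,0,0],[0.85,-0.1,0,-0.2,0,0,0],[0.85,-0.1,0,-0.2,0,0,0]]]'; sed -i 's/"carton":(.4616,-.2726,-.77)/"carton":(.477,-.1445,-.128+1.5708*0)/;s/"mill":(.524,.242,0)/"mill":(.521,.006,0)/;s/z=0 if n in("board","mill","carton")/z=0 if n=="board"/;s/"cup":(.605,.049,.9)/"cup":(.6,.05,-1.1)/' m2.py; python3 m2.py w9.png board carton mill salt_cellar tin yellow_lid_jar cup
```

```text
time: 17.3
tool_pos: [0.5205, 0.006, 0.1432]
ee_rot: [-0.0, 0.998, -0.064, -0.0]
ft_force: [0.7, 0.2, 0.1]
finger_gap: 0.0779
grip_force: 0.0
time: 18.13
tool_pos: [0.4211, 0.0188, 0.344]
ee_rot: [0.0, 0.998, -0.064, 0.001]
ft_force: [-0.0, 0.6, 0.5]
finger_gap: 0.0788
grip_force: 0.0
board [0.5251, -0.0138, -0.1289] err 0.01 conf 0.6 d 14.5 30887
carton [0.4781, -0.1445, 1.3233] err 0.124 conf 0.42 d 11.8 4310
mill [0.5182, 0.0052] err 0.049 conf 0.78 d 3.0 1775
salt_cellar [0.5709, -0.0812] err 0.059 conf 0.75 d 0.8 3386
tin [0.4625, -0.0581] err 0.034 conf 0.74 d 0.4 2400
yellow_lid_jar [0.4749, 0.0754] err 0.132 conf 0.58 d 5.0 2401
cup [0.5905, 0.0464, -0.5305] err 0.135 conf 0.75 d 4.5 1625
```

View pics/w9.png

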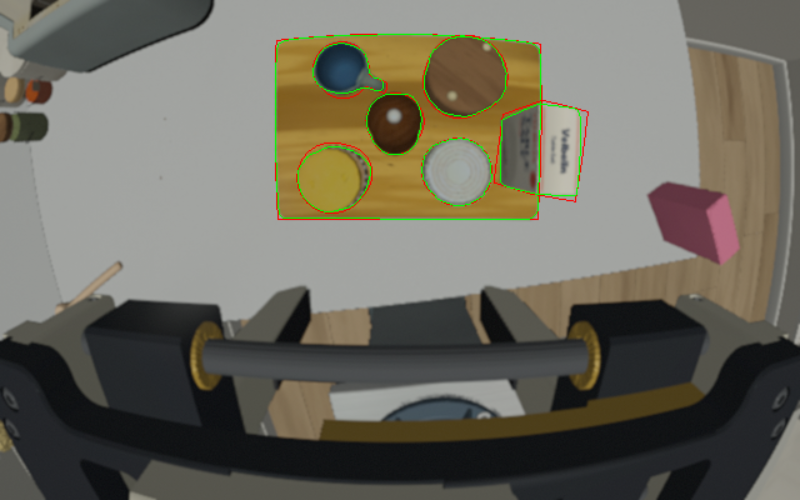

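The mill (395,123) and carton (base edge 502,110–190) both stand upright on the board, clear of the others. Nothing else moved. Handing in.

```bash
python3 -c "
from workcell import env
print(env.hand_in())"
```

```text
the job is handed in; nothing more can be done
None
```

The pepper mill and the white carton now stand upright on the board, clear of each other and of everything else, and the job is handed in; the hand-in gave no verdict.

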